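# Set the stay of the dish-drying box

### The arm

A 6-joint arm with a two-finger parallel gripper is mounted at the origin on a cart in front of the work surface, level with it; the furniture and walls round the work are solid. World frame = base frame: x ahead of the robot, y to its left, z up, the work surface at z = 0. Lengths are in m, angles in degrees, forces in N, time in s.
With the tool pointing down it reaches from about 0.25 to 0.725 m from the base axis. Payload 9.7 kg.
Tool frame: the origin (TCP) lies on the centre line of the jaws, within the pads' length; the fingertips stand 17 mm ahead of it and the grasp point (between the pads) lies 2 mm behind it (bot.tip_extent is the distance from the TCP to the fingertips, in m); z points along the fingers, y is the line along which they close (so a half turn about z gives the same grasp; the last joint's range is limited). The gripper opens to 85 mm and grips with 20 to 120 N. Pads are 22 mm wide; open, the fingers measure 114 mm over their backs; the gripper's body (76 mm by 85 mm) begins 54 mm behind the grasp point. The pads swing forward as they close: fully open they stand 13 mm farther back than shut.
Start: joints at [67.552, 4.979, 10.078, 95.1, 0, 90], TCP at [0.21, 0.508, 0.248] pointing down, gripper open.
Joint ranges: [-179.16, 179.16], [-48.56, 103.87], [-65.8, 70.77], [-126.05, 130.52], [-82.76, 87.17], [-180, 180]. Speed limits (degrees/s): [127.2, 127.2, 147.25, 180, 180, 180].

### API

Orientations are given as [roll, pitch, yaw] about the fixed x, y, z axes, in that order (R = Rz(yaw) Ry(pitch) Rx(roll)).
In Python, from workcell import bot gives the robot as it stands.
- The arm moves only by the tool carry_out, never from a script. Its argument "moves" is text: rows parted by semicolons, each of 7 numbers parted by spaces: the shift along the tool's x, y, z in mm, then the turn, a rotation vector about the tool's x, y, z in degrees, then the finger opening in mm, from 0 to 85.4. A call has 1 to 20 rows; each row is the pose to reach, as a shift and turn from the pose commanded when the call began, along the tool's axes at that moment; what a row does not reach only later rows make up. A row lasts 1/10 s, in which the tool goes at most 50 mm and 8.59 degrees, less where a joint would pass 70% of its speed; a pose out of reach is approached as far as the arm can. A call with a gripper value outside its range is refused whole. The fingers move at their own pace and stop on an object; "force" is the grip in N (left out, the last holds). Time passes only in rows, so rows that repeat a pose let the fingers close. It gives the time, the measured TCP pose, the force, the opening and the grip force at its end, in the units of the state.
- bot.get_obs(): the state, without advancing time (a new reading comes with each control period).
- bot.camera(name): name is "scene" or "side" or "wrist"; returns a dict with "img" (384x512x3 uint8, red, green, blue), "mtx" (3x3 intrinsics, pixels), "position" and "orientation" of the camera in the world; the wrist camera has in their place "mount" (4x4, takes a point from camera to tool coordinates, whose origin is the TCP and whose axes are the flange's). Camera axes: x right, y up, looking along -z (the intrinsics and any distortion apply to the point x, -y, -z); pixel columns grow to the right and rows downward; lengths in m; the calibration is good to about 2 mm. A picture is of the moment at which its call begins: read the wrist's pose just before it. There is no depth.
- bot.job_done(): hands the job in; it is judged then, once.
The state is a dict: "time": time; "q": joint angles; "qd": joint speeds; "joint_efforts": joint torques, N m; "ee_pos": TCP position; "tcp_rot": TCP orientation; "wrist_force": force on the tool from outside, world axes, zero at the start; "torque": the same for the moment, N m; "opening": finger opening in m; "grasp_force": force on a finger pad.
Only numpy, scipy, OpenCV 4.12 (cv2) and the standard library are available. Lean on these libraries where they do the work, as an engineer would, in place of code of your own. Each camera call takes 0.05 s, during which the arm holds its last target. There are 200 camera calls.

### The job

The cover of the drying box is nearly shut and the dishes in it need more air. Take the box's stay arm by its black knob, lift it, pull the cover towards you with it and drop the arm's yellow-ringed middle hole fully down over the brass peg, so that the cover is held at that opening; then let go. Leave the dropper bottle beside the box undisturbed.

Things in the scene. Friction and masses are not known exactly. Their poses are not given: they have to be found in the camera images.
- stay_knob (a point): Centre, half-way up, of the upright black knob (20 mm across, 50 mm tall) at the free end of the stay arm. The arm is a flat bar 38 wide, 4 thick, 176 mm long, hinged at its other end, 157 mm from the knob, on the cover's front edge. At the start it lies level, its top 86 mm above the bench and the knob's centre at 111 mm. It tips up to 0.8 rad, turning in the fingers, and falls back by its weight.
- yellow_hole (a point): Centre of the arm's middle hole, ringed in yellow, half-way through the bar (84 mm above the bench when level). Round, 23 mm across, 72 mm from the knob's axis and 85 mm from the hinge. The two other holes are alike, 40 mm away along the bar: ringed in blue (nearer the knob) and white (nearer the box); they are not wanted.
- peg_top (a point): Top of the fixed upright brass peg, 10 mm across, domed, on a grey post before the box, in line with the arm, beyond its knob end at the start. It is 96 mm above the bench, 10 mm above the level bar's upper face. x points along the arm towards the box, z up. To bring the hole over it, lift the knob some 40 mm; when down, the hole's centre is 12 mm below this point.
- cover (a joint): How far the box's clear, blue-framed sliding cover is open, in m: 0 shut, up to 0.17; 0 to 0.022 at the start, 0.125 with the yellow hole on the peg. It slides along the arm's length, towards the robot to open, with about 1.5 N of friction, drawn by the arm, and stays where it is left.
- dropper_bottle: Bystander to be left alone: amber dropper bottle with black teat, 37 mm across, 107 mm tall, standing loose to the left of the peg, about 125 mm from the arm's line. Origin at the centre of its underside, z up. (Also fixed on the bench, left of the box: a microscope 0.56 m tall, x from 0.55 to 0.85 and y from -0.07 to 0.17 m; bring the arm round its front.)

How it is judged:
By the outcome, as a careful person would: the job done as asked, in the order asked, and still so for the second after the job is handed in, with the robot touching nothing.
It also fails if it takes over 40 s, if anything falls off the work surface, if the arm or the gripper's body presses on something with over 40 N, if the wrist force passes 120 N, or if a joint passes its speed limit or range.

## Working session

There is one attempt and no reset: what is moved stays moved. The work goes in short steps, Python scripts to look and compute and a tool call to move; the robot and the scene stay as the last step left them, time stands still between calls to the robot, and variables do not carry over. Pictures are saved under pics/ and viewed, at most 10 in all, crops included, and the job is handed in when it is done.

Besides the shell and the picture viewer there is one more tool, called after ">>>" by a JSON object that holds its "name" and its "arguments". carry_out: Moves the arm, as the interface text tells. Its arguments: {"type":"object","properties":{"moves":{"type":"string"},"force":{"type":"number"}},"required":["moves"]}

```bash
mkdir -p pics; python3 - <<'E'
from workcell import bot
import cv2,numpy as np
o=bot.get_obs();print(o['time'],o['ee_pos'],o['tcp_rot'])
ims=[]
for n in("scene","side"):
    c=bot.camera(n);np.savez(n+'.npz',**c)
    cv2.imwrite(f'pics/{n}0.png',c['img'][...,::-1]);print(n,c['mtx'],c['position'],c['orientation'],[k for k in c])
E
```

```text
0.0 [0.20993171 0.50813348 0.24756374] [-1.79922853e+02 -1.96441318e-03  1.57550775e+02]
scene [[460.41062863   0.         261.17767266]
 [  0.         460.41062863 198.3901056 ]
 [  0.           0.           1.        ]] [ 0.28602526 -0.84923398  0.58884049] [ 56.18236936  -0.21581374 -25.10890159] ['img', 'mtx', 'position', 'orientation']
side [[388.31703339   0.         258.45681414]
 [  0.         388.31703339 186.67312607]
 [  0.           0.           1.        ]] [ 0.54232979 -0.8928723   0.56773319] [56.89095897  0.26967275 -6.14601698] ['img', 'mtx', 'position', 'orientation']
```

View pics/scene0.png

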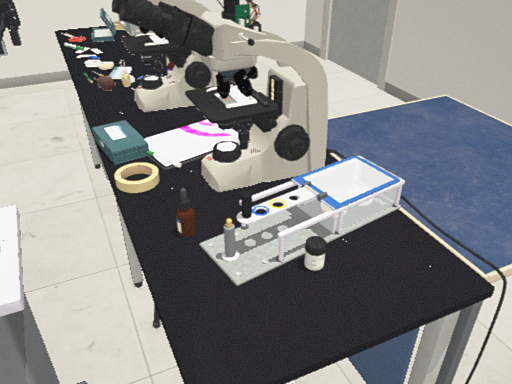

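View pics/side0.png

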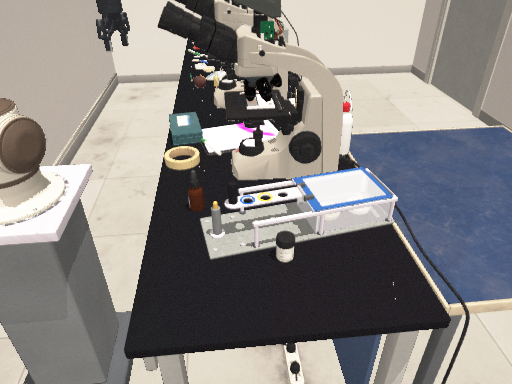

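The scene view shows the knob near (246,206), the yellow hole near (278,204), the peg top near (229,221) and the bottle near (186,215). In the side view they are near (233,195), (266,197), (215,205) and (196,195). I'll enlarge both crops to get exact pixels.

```bash
cat >h.py <<'E'
import numpy as np
from scipy.spatial.transform import Rotation as R
C={n:np.load(f'{n}.npz') for n in('scene','side')}
def ray(c,p):
    d=np.array([(p[0]-c['mtx'][0,2])/c['mtx'][0,0],-(p[1]-c['mtx'][1,2])/c['mtx'][1,1],-1])
    d=R.from_euler('xyz',c['orientation'],degrees=True).apply(d);return c['position'],d/np.linalg.norm(d)
def tri(rs):
    M=[np.eye(3)-np.outer(d,d) for _,d in rs];A=sum(M);x=np.linalg.solve(A,sum(m@p for m,(p,_) in zip(M,rs)))
    return x,max(np.linalg.norm(m@(x-p)) for m,(p,_) in zip(M,rs))
def onz(r,z): p,d=r;return p+d*(z-p[2])/d[2]
E
python3 - <<'E'
import cv2,numpy as np
from h import *
a=C['scene']['img'][175:275,170:330];b=C['side']['img'][160:260,175:335]
im=np.vstack([cv2.resize(x,(480*10//10,300),interpolation=cv2.INTER_NEAREST) for x in(a,b)])
cv2.imwrite('pics/crop.png',im[...,::-1])
for n in C:
    h=cv2.cvtColor(C[n]['img'],cv2.COLOR_RGB2HSV)
    for nm,lo,hi in(('yel',(15,110,120),(35,255,255)),('blue',(100,100,60),(125,255,255)),('amber',(0,120,30),(14,255,160))):
        m=cv2.inRange(h,lo,hi);k,_,st,ce=cv2.connectedComponentsWithStats(m)
        for i in range(1,k):
            if st[i,4]>5 and 160<ce[i][0]<340 and 165<ce[i][1]<270: print(n,nm,st[i],ce[i].round(1))
E
```

```text
scene yel [270 199  16   9  51] [278.  203.7]
scene yel [226 218   6  10  47] [228.6 222. ]
scene blue [310 184  13  10  43] [316.  188.7]
scene blue [251 206  18   9  67] [260.  210.6]
scene amber [177 207  19  30 391] [187.  221.4]
side yel [258 192  15   9  42] [264.4 196.8]
side yel [213 201   5   8  36] [215.  204.5]
side blue [302 185  10  10  51] [306.6 189.9]
side blue [240 195  15   9  47] [247.6 199.5]
side amber [188 186  16  25 317] [196.1 198.6]
```

View pics/crop.png

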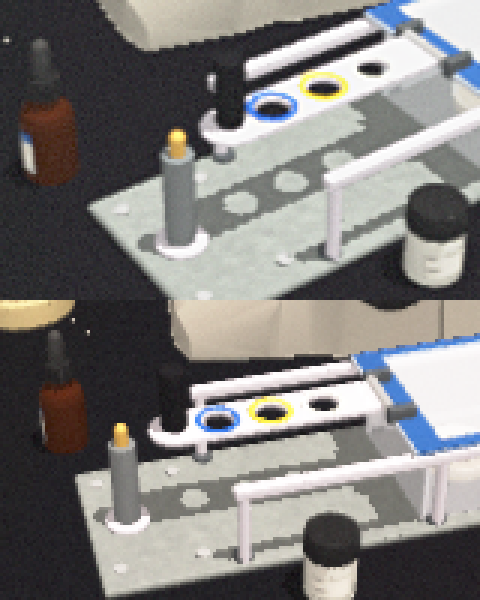

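The crop fixes the pixels. The knob centre is at scene (246.3,204.8) and side (232,192.3). The peg tip is at scene (228.6,218) and side (215.3,201). The knob stands clear on top of the bar, with a white rail to each side.

```bash
python3 - <<'E'
from h import *
S,D=C['scene'],C['side']
P={'knob':((246.3,204.8),(232,192.3)),'knobtop':((246.3,192.8),(232,181.5)),'yel':((278,203.7),(264.5,196.6)),'blue':((260.3,210.6),(247.6,199.4)),'peg':((228.6,218),(215.3,201.2)),
'railLend':((241,202),(239.5,189.3)),'railRend':((279.5,235.5),(254,223.5)),'bottle':((187,221.4),(196.1,198.6))}
for k,(a,b) in P.items():
    x,e=tri([ray(S,a),ray(D,b)]);print(k,x.round(4),round(e,4))
for k,i,z in(('knob',0,.111),('yel',0,.086),('blue',0,.086),('peg',0,.096)):
    print(k,onz(ray(S,P[k][0]),z).round(4),onz(ray(D,P[k][1]),z).round(4))
E
```

```text
knob [ 0.5575 -0.21    0.1099] 0.0001
knobtop [ 0.5586 -0.2083  0.1353] 0.0005
yel [ 0.6278 -0.2008  0.0866] 0.0004
blue [ 0.5908 -0.1993  0.0808] 0.0007
peg [ 0.5212 -0.2121  0.0918] 0.0004
railLend [ 0.5767 -0.1375  0.0671] 0.0012
railRend [ 0.5981 -0.2665  0.0662] 0.0007
bottle [ 0.4716 -0.1006  0.0248] 0.0
knob [ 0.5567 -0.2117  0.111 ] [ 0.5575 -0.2115  0.111 ]
yel [ 0.6279 -0.2006  0.086 ] [ 0.628  -0.1991  0.086 ]
blue [ 0.5872 -0.2071  0.086 ] [ 0.5904 -0.2056  0.086 ]
peg [ 0.5194 -0.2168  0.096 ] [ 0.5213 -0.2187  0.096 ]
```

>>> {"name": "carry_out", "arguments": {"moves": "-388 -389 0 0 0 -32 60;-388 -389 0 0 0 -32 60;-388 -389 0 0 0 -32 60;-388 -389 0 0 0 -32 60;-388 -389 0 0 0 -32 60;-388 -389 0 0 0 -32 60;-388 -389 0 0 0 -32 60;-388 -389 0 0 0 -32 60;-388 -389 0 0 0 -32 60;-388 -389 0 0 0 -32 60;-388 -389 0 0 0 -32 60;-388 -389 0 0 0 -32 60;-596 -533 20 0 0 -32 60;-596 -533 40 0 0 -32 60;-596 -533 40 0 0 -32 60;-596 -533 40 0 0 -32 60;-596 -533 40 0 0 -32 60;-596 -533 40 0 0 -32 60;-596 -533 40 0 0 -32 60;-596 -533 40 0 0 -32 60", "force": 30}}

```text
time: 2.1
ee_pos: [0.557, -0.2108, 0.2085]
tcp_rot: [180.0, -0.0, -170.4]
wrist_force: [-0.0, 0.8, 0.5]
opening: 0.06
grasp_force: 0.0
```

```bash
python3 - <<'E'
from workcell import bot
import cv2,numpy as np
o=bot.get_obs();c=bot.camera('wrist');np.savez('w1.npz',ee=o['ee_pos'],rot=o['tcp_rot'],**c)
cv2.imwrite('pics/w1.png',c['img'][...,::-1]);print(o['ee_pos'],o['tcp_rot'],c['mount'],c['mtx'],list(c))
E
```

```text
[ 0.55700688 -0.21083224  0.20852761] [ 1.79974620e+02 -1.62213043e-02 -1.70419360e+02] [[-5.73190076e-04  9.45457331e-01  3.25745464e-01  8.44958001e-02]
 [ 9.99999804e-01  4.59813638e-04  4.25042875e-04 -6.18498184e-04]
 [ 2.52077695e-04  3.25745644e-01 -9.45457409e-01 -1.25670999e-01]
 [ 0.00000000e+00  0.00000000e+00  0.00000000e+00  1.00000000e+00]] [[308.74205363   0.         258.38074839]
 [  0.         308.74205363 192.14590294]
 [  0.           0.           1.        ]] ['img', 'mtx', 'mount']
```

View pics/w1.png

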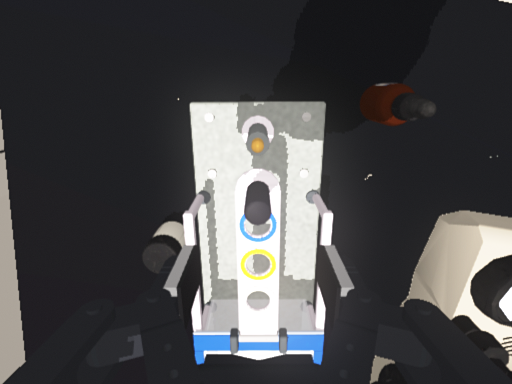

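The wrist view shows the peg tip at (257,146), the knob's top end near (258,211), the yellow ring centre at (258,264) and the blue ring at (258,224). The arm runs straight down the picture, so the yaw is right. The bottle is well to the right at (400,105).

```bash
python3 - <<'E'
from h import *
w=np.load('w1.npz');Rt=R.from_euler('xyz',w['rot'],degrees=True);M=w['mount']
def wr(p):
    m=w['mtx'];d=M[:3,:3]@np.array([(p[0]-m[0,2])/m[0,0],-(p[1]-m[1,2])/m[1,1],-1]);d=Rt.apply(d)
    return w['ee']+Rt.apply(M[:3,3]),d/np.linalg.norm(d)
S,D=C['scene'],C['side']
def show(k,x): print(k,x.round(4),'tool mm',(1000*Rt.inv().apply(x-w['ee'])).round(1))
for k,p,a,b,z in(('peg',(257.5,144),(228.6,218),(215.3,201.2),.096),('yel',(258,264),(278,203.7),(264.5,196.6),.086),('blue',(258,224),(260.3,210.6),(247.6,199.4),.086),('knobtop',(258,211),(246.3,192.8),(232,181.5),.136)):
    show(k+' z',onz(wr(p),z))
    x,e=tri([wr(p),ray(S,a),ray(D,b)]);show(k+' tri %.4f'%e,x)
E
```

```text
peg z [ 0.5159 -0.2191  0.096 ] tool mm [ 41.9  -1.4 112.5]
peg tri 0.0028 [ 0.5187 -0.2187  0.0963] tool mm [ 39.   -1.4 112.2]
yel z [ 0.6274 -0.2     0.086 ] tool mm [-71.3  -1.1 122.5]
yel tri 0.0005 [ 0.6279 -0.2     0.086 ] tool mm [-71.7  -1.2 122.5]
blue z [ 0.5874 -0.2067  0.086 ] tool mm [-30.7  -1.1 122.5]
blue tri 0.0019 [ 0.5887 -0.2061  0.0854] tool mm [-32.1  -0.6 123.2]
knobtop z [ 0.5548 -0.2122  0.136 ] tool mm [ 2.4 -1.  72.5]
knobtop tri 0.0023 [ 0.5568 -0.2118  0.137 ] tool mm [ 0.3 -0.9 71.5]
```

>>> {"name": "carry_out", "arguments": {"moves": "0.5 -1 35 0 0 0 60;0.5 -1 65 0 0 0 60;0.5 -1 85 0 0 0 60;0.5 -1 92 0 0 0 60;0.5 -1 92 0 0 0 45;0.5 -1 92 0 0 0 30;0.5 -1 92 0 0 0 15;0.5 -1 92 0 0 0 10;0.5 -1 92 0 0 0 10;0.5 -1 92 0 0 0 10;0.5 -1 92 0 0 0 10", "force": 30}}

```text
time: 3.25
ee_pos: [0.5575, -0.2119, 0.1183]
tcp_rot: [179.9, 0.1, -170.4]
wrist_force: [-2.4, 7.5, 6.2]
opening: 0.019
grasp_force: 29.2
```

>>> {"name": "carry_out", "arguments": {"moves": "-2 0 -7 0 0 0 10;-4 0 -14 0 0 0 10;-6 0 -20 0 0 0 10;-9 0 -27 0 0 0 10;-12 0 -34 0 0 0 10;-15 0 -41 0 0 0 10;-15 0 -41 0 0 0 10;-15 0 -41 0 0 0 10"}}

```text
time: 4.05
ee_pos: [0.5719, -0.2094, 0.1581]
tcp_rot: [179.9, 0.0, -170.4]
wrist_force: [-1.3, 6.1, -2.3]
opening: 0.0195
grasp_force: 29.6
```

```bash
python3 - <<'E'
from workcell import bot
import cv2,numpy as np
im=[cv2.resize(bot.camera(n)['img'][s:s+120,160:340],(540,360)) for n,s in(('scene',160),('side',150))]
cv2.imwrite('pics/lift.png',cv2.resize(np.vstack(im),(450,600))[...,::-1])
E
```

```text
(no output)
```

View pics/lift.png

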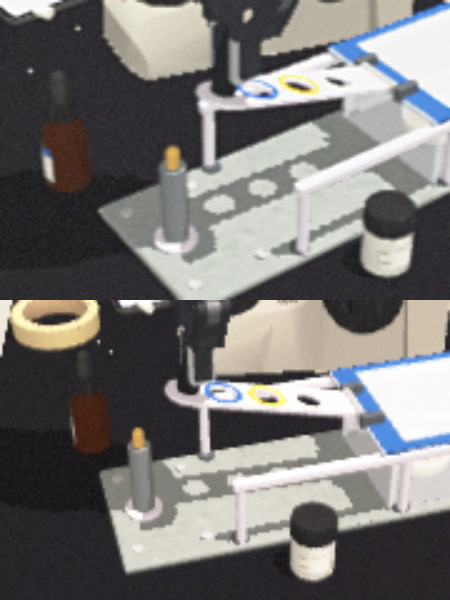

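The arm is lifted and turning in the fingers: the knob end is up, clear of the peg's top in both views. Next is the pull.

>>> {"name": "carry_out", "arguments": {"moves": "8 0 0 0 0 0 10;18 0 0 0 0 0 10;30 0 0 0 0 0 10;42 0 0 0 0 0 10;54 0 0 0 0 0 10;66 0 0 0 0 0 10;78 0 0 0 0 0 10;90 0 0 0 0 0 10;100 0 0 0 0 0 10;107 0 0 0 0 0 10;111 0 0 0 0 0 10;111 0 0 0 0 0 10;111 0 0 0 0 0 10;111 0 0 0 0 0 10"}}

```text
time: 5.55
ee_pos: [0.4619, -0.2283, 0.1579]
tcp_rot: [179.9, -0.0, -170.4]
wrist_force: [-2.1, 5.0, -1.3]
opening: 0.0189
grasp_force: 29.8
```

```bash
python3 - <<'E'
from workcell import bot
import cv2,numpy as np
o=bot.get_obs();w=bot.camera('wrist');np.savez('w2.npz',ee=o['ee_pos'],rot=o['tcp_rot'],**w)
im=[]
for n,s in(('scene',160),('side',150)):
    c=bot.camera(n);np.savez(n+'2.npz',**c);im.append(cv2.resize(c['img'][s:s+100,180:330],(450,300)))
W=cv2.resize(w['img'][40:340,170:345],(350,600))
cv2.imwrite('pics/pull.png',np.hstack([np.vstack(im),W])[...,::-1])
E
```

```text
(no output)
```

View pics/pull.png

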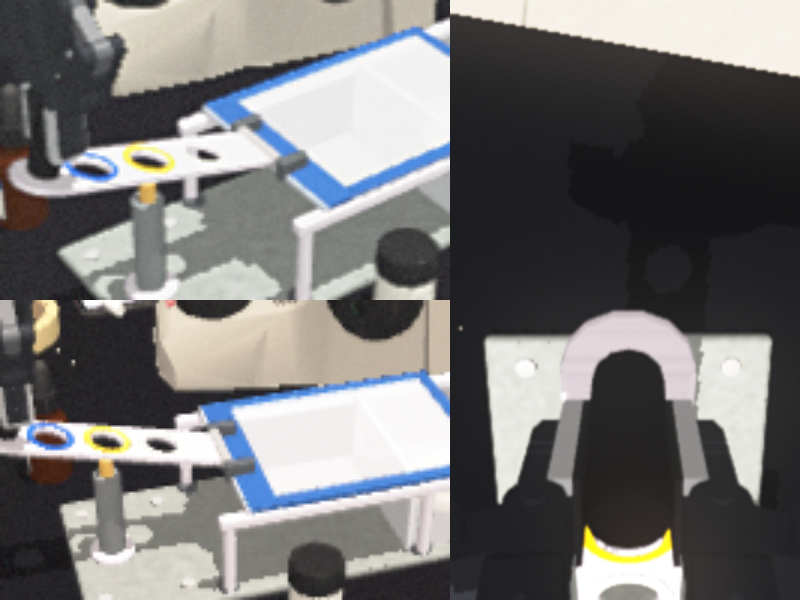

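The yellow hole is right over the peg: scene crop (149,158) above the peg tip at (148,190), and side crop (107,139) above (107,466-300). I'll lower along the hinge arc.

>>> {"name": "carry_out", "arguments": {"moves": "3 0 6 0 0 0 10;5 0 12 0 0 0 10;7 0 17 0 0 0 10;9 0 22 0 0 0 10;10 0 27 0 0 0 10;12 0 32 0 0 0 10;13 0 37 0 0 0 10;13 0 41 0 0 0 10;13 0 41 0 0 0 10;13 0 41 0 0 0 10"}}

```text
time: 6.7
ee_pos: [0.4501, -0.2305, 0.1184]
tcp_rot: [180.0, 0.2, -170.4]
wrist_force: [-1.3, 7.2, 7.9]
opening: 0.019
grasp_force: 30.6
```

```bash
python3 - <<'E'
from workcell import bot
import cv2,numpy as np
im=[cv2.resize(bot.camera(n)['img'][s:s+100,180:330],(450,300)) for n,s in(('scene',160),('side',150))]
cv2.imwrite('pics/down.png',np.vstack(im)[...,::-1])
E
```

```text
(no output)
```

View pics/down.png

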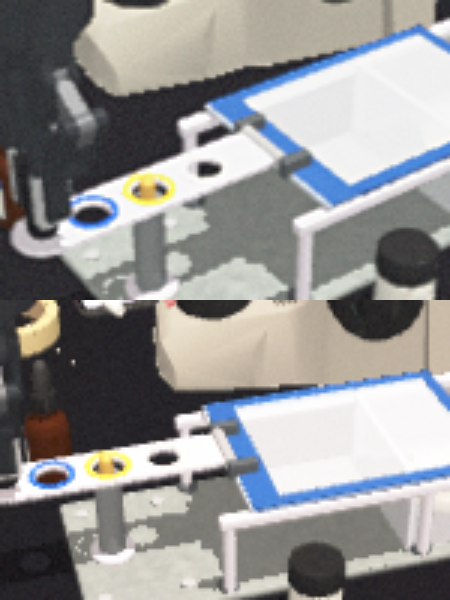

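The peg pokes up through the yellow ring in both views (crop (149,188) and (108,463)) and the bar lies level. Now I'll release and retreat upward.

>>> {"name": "carry_out", "arguments": {"moves": "0 0 0 0 0 0 28;0 0 0 0 0 0 40;0 0 0 0 0 0 50;0 0 0 0 0 0 50;0 0 0 0 0 0 50;0 0 -10 0 0 0 50;0 0 -30 0 0 0 50;0 0 -60 0 0 0 50;0 0 -95 0 0 0 50;0 0 -130 0 0 0 50;0 0 -150 0 0 0 50;0 0 -150 0 0 0 50;0 0 -150 0 0 0 50"}}

```text
time: 8.1
ee_pos: [0.4496, -0.2311, 0.2666]
tcp_rot: [-180.0, 0.0, -170.4]
wrist_force: [-0.7, 0.3, -0.2]
opening: 0.0497
grasp_force: 0.0
```

```bash
python3 - <<'E'
from workcell import bot
import cv2,numpy as np
im=[cv2.resize(bot.camera(n)['img'][s:s+100,180:330],(450,300)) for n,s in(('scene',160),('side',150))]
W=cv2.resize(bot.camera('wrist')['img'][40:340,150:325],(350,600))
cv2.imwrite('pics/end.png',np.hstack([np.vstack(im),W])[...,::-1])
E
```

```text
(no output)
```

View pics/end.png

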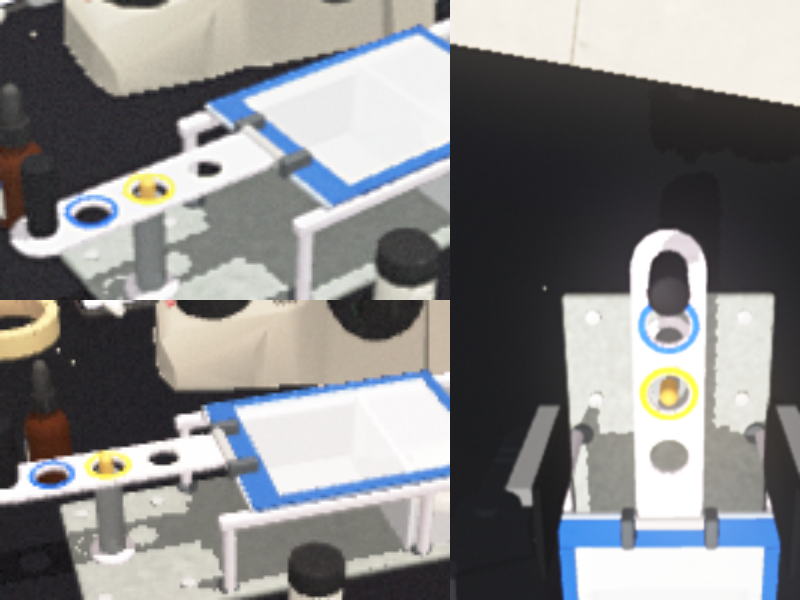

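The peg stands in the middle of the yellow ring (wrist crop (669,393)), the bar is level, the knob is free and the bottle is still standing.

```bash
python3 -c "
from workcell import bot
print(bot.job_done())"
```

```text
the job is handed in; nothing more can be done
None
```

The job is handed in: the stay arm's yellow-ringed hole is down over the brass peg and holds the cover open, the gripper has let go and is clear, and the dropper bottle was not touched (about 8 s of the 40 s used).

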